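# Roll the beech roller into line with the pins

## Task

Get the bending roller ready for the next strip: with fingertips on top of the beech roller, roll it along the steel plate until it lies between the two upright steel pins, its axis in line with them, and leave it there at rest. Only push on its top, never on its side; do not grip or lift it, do not let it run away, and leave everything else where it stands.

Things in the scene. Friction and masses are not known exactly. Their poses are not given: they have to be found in the camera images.
- plate: Fixed dark steel bench plate, 280 mm (its x) by 560 mm (its y) by 20 mm thick, lying on the bench; origin at the centre of its underside, so its top is 20 mm above the origin. The roller rolls along the plate's y axis.
- roller: The beech roller: a loose solid wooden cylinder, 90 mm diameter, 150 mm long, 0.4 to 0.85 kg, with a small flat steel disc in each end, lying on the plate. Origin at its very middle, on its axis, 45 mm above the plate (its crown is 90 mm above the plate, 110 mm above the bench). Its x axis runs along the cylinder; y and z turn with it as it rolls. It rolls freely, with little resistance, and rolls on if it is let go while moving; a fingertip resting on it holds it still.
- pins: The pair of fixed steel pins on the plate: two upright pins of 18 mm diameter, reaching 65 mm above the plate, each in a 34 mm square, 12 mm high foot, 220 mm apart, one at each long side of the plate. Origin on the plate's top half-way between the pins; x runs from one pin to the other (pins at x = +110 and -110 mm), y along the plate. The roller passes between them with about 18 mm to spare at each end. They stand to the left or the right of the roller, 100 to 180 mm away.
- cup: Bystander: brass cup, 64 mm across, 60 mm high, standing on the plate near its +y end; origin at its underside.
- tin: Bystander: closed aluminium can, 56 mm across, 70 mm high, standing on the plate near its -y end; origin at its underside.
- dolly: Bystander: small turned steel dolly, 28 mm across, 55 mm high, standing on the plate's far long edge near the middle; origin at its underside.
- hammer: Bystander: hammer about 250 mm long lying on the bench, under 45 mm high, left and nearer the robot than the plate.
- block: Bystander: dark wooden block 90 x 60 x 45 mm on the bench, right and nearer the robot than the plate; origin at its underside.
- bar: Bystander: square steel bar 220 x 14 x 14 mm lying on the bench beyond the plate; origin at its underside.
- dish: Bystander: copper dish, 90 mm across, 30 mm high, on the bench to the right of the plate; origin at its underside.
Not all that is in view belongs to the job. What is meant by the roller is not green, and is the smaller of those in its own colour.

How it is judged:
On the way, in this order (a step that is already met when the one before it is completed fails the run):
1. the fingertips press on the top of the roller (contact force between the fingers and roller above 0.3 N and height (world z) of the grasp point above 0.105 m), for 0.02 s.
2. the roller's middle has come within 12 mm of the line through the pins, along the plate (y of roller in the frame of pins between -0.012 and 0.012 m), for 0.1 s.
At the end, for the whole second after the job is handed in: The roller lies on the plate at rest (under 10 mm/s), its middle within 9 mm of the line through the two pins (measured along the plate) and within 25 mm of half-way between them, its axis parallel to that line within 0.14 rad (8 degrees) (y of roller in the frame of pins between -0.009 and 0.009 m and x of roller in the frame of pins between -0.025 and 0.025 m and angle between the x axis of roller and the x axis of pins, either way round below 0.14 rad and height (world z) of roller between 0.06 and 0.07 m and linear speed of roller below 0.01 m/s); the robot touches nothing.
It fails at once if the roller is lifted off the plate or falls from it (height (world z) of roller above 0.075 m or height (world z) of roller below 0.055 m).
It fails at once if the roller is pushed or held at its side instead of its top (fingers touch it with the grasp point lower than 5 mm below its crown, so the fingertips about 24 mm below the crown) (contact force between the fingers and roller above 0.5 N and height (world z) of the grasp point below 0.105 m).
It fails at once if the roller is let run away (faster than 0.4 m/s) (linear speed of roller above 0.4 m/s).
It fails at once if a bystander is disturbed (moved more than 15 mm) (distance of any of cup, tin, dolly, hammer, block, bar, dish from where it was at the start of the episode above 0.015 m).
It also fails if it takes over 64 s, if anything falls off the work surface, if the arm or the gripper's body presses on something with over 40 N, if the wrist force passes 120 N, or if a joint passes its speed limit or range.

## Robot

A 6-joint arm with a two-finger parallel gripper is mounted at the origin on the work surface. World frame = base frame: x ahead of the robot, y to its left, z up, the work surface at z = 0. Lengths are in m, angles in rad, forces in N, time in s.
With the tool pointing down it reaches from about 0.325 to 0.925 m from the base axis. Payload 3.1 kg.
Tool frame: the origin (TCP) lies midway between the tips of the shut fingers; the grasp point (between the pads) lies arm.pinch_z behind it (arm.pinch_z is the distance from the TCP to the grasp point, in m); z points along the fingers, y is the line along which they close (so a half turn about z gives the same grasp; the last joint's range is limited). The gripper opens to 85 mm and grips with 20 to 120 N. Pads are 22 mm wide; open, the fingers measure 114 mm over their backs; the gripper's body (76 mm by 85 mm) begins 54 mm behind the grasp point. The pads swing forward as they close: fully open they stand 13 mm farther back than shut.
Start: joints at [-1.269, 0.217, 1.613, -0, 1.311, -0.112], TCP at [0.251, -0.572, 0.231] pointing down, gripper open.
Joint ranges: [-2.75, 2.75], [-0.78, 2.1], [0.31, 2.55], [-1.13, 4.27], [0.13, 2.63], [-2.58, 2.58]. Speed limits (rad/s): [2.79, 2.79, 3.14, 3.14, 3.14, 3.14].

## Interface

Orientations are given as a rotation vector (axis times angle).
In Python, from rig import arm gives the robot as it stands. The module is installed in compiled form; this text tells all that it offers.
- The arm moves only by the tool step_arm, never from a script. Its argument "series" is a list of rows, each an object of numbers: "dx", "dy", "dz": the shift along the world's x, y, z in cm; "ax", "ay", "az": the turn, a rotation vector about the world's x, y, z in degrees; "hand": the finger opening in cm, from 0 to 8.54. In form: [{"dx": .., "dy": .., "dz": .., "ax": .., "ay": .., "az": .., "hand": ..}, ...]. A call has 1 to 5 rows; each row is the pose to reach, as a shift and turn from the pose commanded when the call began; what a row does not reach only later rows make up. A row lasts 1/10 s, in which the tool goes at most 50 mm and 8.59 degrees, less where a joint would pass 70% of its speed; a pose out of reach is approached as far as the arm can. A call with a gripper value outside its range is refused whole. The fingers move at their own pace and stop on an object; "squeeze" is the grip in N (left out, the last holds). Time passes only in rows, so rows that repeat a pose let the fingers close. It gives the time, the measured TCP pose, the force, the opening and the grip force at its end, in the units of the state.
- arm.read_state(): the state, without advancing time (a new reading comes with each control period).
- arm.camera(name): name is "scene" or "top" or "wrist"; returns a dict with "color" (400x640x3 uint8, red, green, blue), "range_z" (400x640 float32, m along the optical axis (not along the pixel's ray), 0 where there is no reading), "fx", "fy", "cx", "cy" (pixels), "R" (3x3) and "t" (3): a world point X has camera coordinates R X + t. Camera axes: x right, y down, z forward; pixel columns grow to the right and rows downward; lengths in m; the calibration is good to about 2 mm. A picture is of the moment at which its call begins.
- arm.sign_off(): hands the job in; it is judged then, once.
The state is a dict: "clock": time; "joint_pos": joint angles; "qvel": joint speeds; "tau": joint torques, N m; "tcp_pos": TCP position; "eef_rot": TCP orientation; "contact_force": force on the tool from outside, world axes, zero at the start; "torque": the same for the moment, N m; "opening": finger opening in m; "grip_force": force on a finger pad.
Only numpy, scipy, OpenCV 4.12 (cv2) and the standard library are available. Lean on these libraries where they do the work, as an engineer would, in place of code of your own. Each camera call takes 0.05 s, during which the arm holds its last target. There are 200 camera calls.

## Working session

There is one attempt and no reset: what is moved stays moved. The work goes in short steps, Python scripts to look and compute and a tool call to move; the robot and the scene stay as the last step left them, time stands still between calls to the robot, and variables do not carry over. Pictures are saved under pics/ and viewed, at most 10 in all, crops included, and the job is handed in when it is done.

Besides the shell and the picture viewer there is one more tool, called after "Call:" as a command line: name --argument value ..., lists and objects as JSON in quotes. step_arm: Moves the arm, as the interface text tells. Its arguments: {"type":"object","properties":{"series":{"type":"array","items":{"type":"object","properties":{"dx":{"type":"number"},"dy":{"type":"number"},"dz":{"type":"number"},"ax":{"type":"number"},"ay":{"type":"number"},"az":{"type":"number"},"hand":{"type":"number"}}}},"squeeze":{"type":"number"}},"required":["series"]}

```bash
mkdir -p pics; cat > h.py <<'E'
import numpy as np,cv2
from rig import arm
def shot(n,f=None):
    c=arm.camera(n)
    if f: cv2.imwrite('pics/'+f,c['color'][:,:,::-1])
    return c
def cloud(c):
    h,w=c['range_z'].shape; u,v=np.meshgrid(np.arange(w),np.arange(h)); z=c['range_z']
    P=np.stack([(u-c['cx'])/c['fx']*z,(v-c['cy'])/c['fy']*z,z],-1)
    return (P-c['t'])@c['R']
E
python3 - <<'E'
from h import *
a=shot('top','top.png');b=shot('scene','scene.png')
np.savez('v.npz',top=cloud(a),scene=cloud(b),tc=a['color'])
print(arm.pinch_z,arm.read_state()['tcp_pos'],arm.read_state()['eef_rot'])
E
```

```text
0.0187 [ 0.25109791 -0.57152829  0.23008086] [-3.07244801e+00 -6.44938690e-01  3.33611613e-04]
```

View pics/top.png

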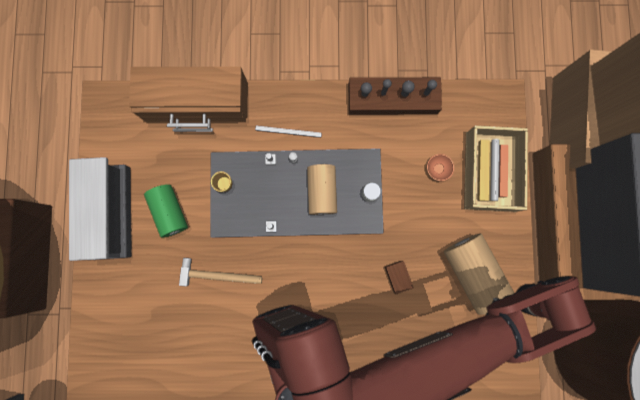

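View pics/scene.png

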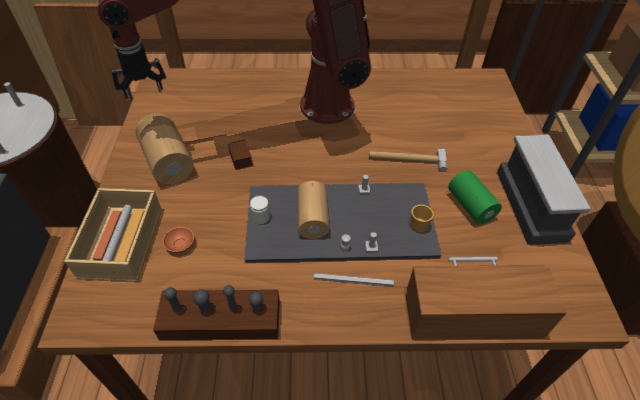

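Three cylinders are in the top view: green at (166,210), a large beech one at (477,272), and a smaller beech one on the plate at (321,189). The one on the plate fits, since it is not green and is the smaller of the beech pair. The pins are at (270,158) and (271,227), to the roller's left, with the cup at (221,182), the tin at (372,191) and the dolly at (293,157). Next I'll take a crop to confirm and measure positions.

```bash
python3 - <<'E'
from h import *
d=np.load('v.npz');P=d['top'];C=d['tc'].astype(int)
cv2.imwrite('pics/crop.png',cv2.resize(d['tc'][120:330,150:530,::-1],None,fx=2,fy=2,interpolation=cv2.INTER_CUBIC))
def sub(r0,r1,c0,c1,lo,hi):
    p=P[r0:r1,c0:c1].reshape(-1,3); return p[(p[:,2]>lo)&(p[:,2]<hi)]
r=sub(150,225,300,345,.06,.13); 
print('roller',len(r),r.min(0),r.max(0))
xy=r[:,:2].astype(np.float32); print(cv2.minAreaRect(xy))
# crown line: fit z = 0.065+sqrt(R^2-d^2)
from scipy.optimize import least_squares
def f(q,p=r): 
    dd=(p[:,1]-q[0]-q[1]*(p[:,0]-xy[:,0].mean())); return .065+q[2]+np.sqrt(np.clip(.045**2-dd**2,0,None))-p[:,2]
s=least_squares(f,[xy[:,1].mean(),0,0],loss='soft_l1',f_scale=.003);print('axis y,slope,zoff',s.x,xy[:,0].mean(),np.abs(s.fun).mean())
for n,b in dict(pinfar=(148,168,260,280),pinnear=(216,236,260,282)).items():
    p=sub(*b,.026,.12);t=p[p[:,2]>.05]; print(n,len(p),(p.min(0)+p.max(0))/2,len(t),t.mean(0) if len(t) else '')
m=(C.max(-1)<95)&(C.max(-1)-C.min(-1)<25);m[:,:205]=0;m[:,390:]=0;m[:145]=0;m[242:]=0
q=P[m];q=q[(abs(q[:,2]-.02)<.008)];print('plate',cv2.minAreaRect(q[:,:2].astype(np.float32)))
# white feet
for b in [(148,168,260,280),(216,236,260,282)]:
    k=C[b[0]:b[1],b[2]:b[3]].min(-1)>140; v,u=np.nonzero(k);print('foot px',u.mean()+b[2],v.mean()+b[0],k.sum(),np.median(P[b[0]:b[1],b[2]:b[3]][k],0))
for n,b in dict(tin=(178,206,358,385),cup=(170,196,208,235),dolly=(150,165,286,300)).items():
    p=sub(*b,.05,.12);print(n,p.mean(0))
E
```

```text
roller 1382 [ 0.48610035 -0.1008469   0.06344816] [ 0.63829825 -0.00936659  0.11815535]
((0.5625420808792114, -0.055457379668951035), (0.15178455412387848, 0.08942930400371552), 1.9794061183929443)
axis y,slope,zoff [-0.05551818  0.03468308 -0.00046932] 0.56041527 0.0028922810894443404
pinfar 124 [0.66972739 0.11595637 0.05943341] 36 [0.66781521 0.11034709 0.07892788]
pinnear 115 [0.4554218  0.11141262 0.0586098 ] 31 [0.44948527 0.10672824 0.07946264]
plate ((0.5851195454597473, 0.03358268737792969), (0.47246479988098145, 0.1646549552679062), 76.196044921875)
foot px 269.90526315789475 158.2736842105263 95 [0.66845011 0.10966023 0.03374852]
foot px 270.6261682242991 226.05607476635515 107 [0.44923762 0.10730457 0.03264094]
tin [ 0.55354379 -0.20892613  0.08626825]
cup [0.59299538 0.26613135 0.07253172]
dolly [0.66973124 0.03645567 0.07251437]
```

View pics/crop.png

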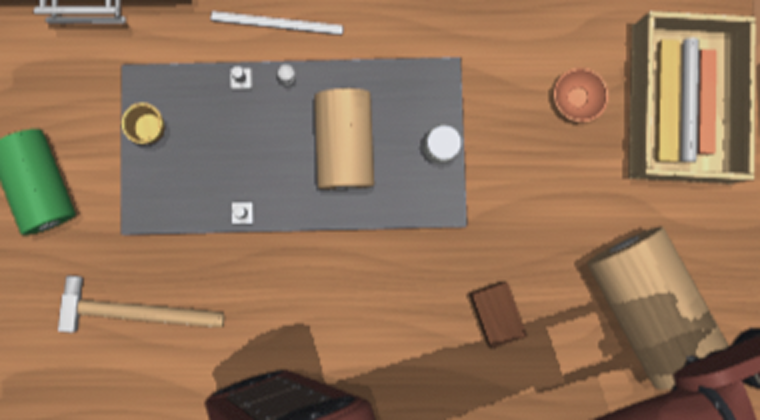

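The crop confirms it: the smaller beech roller lies on the plate at crop (344,138), the pins are at crop (240,77) and (242,213), and the larger beech one at (655,290) is off the plate. The roller's middle is about (0.5625, -0.0555) and the pin midpoint about (0.559, 0.109), so it has about 0.165 m to go in +y. I'll put both fingertips along the roller's axis and roll it in short strokes of about 40 mm.

Call:
step_arm --series '[{"dx": 2.4,"dy": 3.8,"dz": 1,"az": 8,"hand": 5},{"dx": 4.8,"dy": 7.6,"dz": 2,"az": 16,"hand": 5},{"dx": 7.2,"dy": 11.4,"dz": 2,"az": 24,"hand": 5},{"dx": 9.6,"dy": 15.2,"dz": 2,"az": 32,"hand": 5},{"dx": 12,"dy": 19,"dz": 2,"az": 40,"hand": 5}]'

```text
schema error: expected keys dx, dy, dz, ax, ay, az, hand
```

Call:
step_arm --series '[{"dx": 2.4,"dy": 3.8,"az": 8,"hand": 5},{"dx": 4.8,"dy": 7.6,"az": 16,"hand": 5},{"dx": 7.2,"dy": 11.4,"az": 24,"hand": 5},{"dx": 9.6,"dy": 15.2,"az": 27.5,"hand": 5},{"dx": 12,"dy": 19,"az": 27.5,"hand": 5}]'

```text
schema error: expected keys dx, dy, dz, ax, ay, az, hand
```

Call:
step_arm --series '[{"dx": 2.4,"dy": 3.8,"dz": -1,"hand": 5},{"dx": 4.8,"dy": 7.6,"dz": -3,"hand": 5},{"dx": 7.1,"dy": 11.8,"dz": -6,"hand": 5},{"dx": 7.1,"dy": 11.8,"dz": -10,"hand": 5},{"dx": 7.1,"dy": 11.8,"dz": -12,"hand": 5}]'

```text
schema error: expected keys dx, dy, dz, ax, ay, az, hand
```

All keys are required in every row.

Call:
step_arm --series '[{"dx": 2.4,"dy": 3.8,"dz": 1,"ax": 0,"ay": 0,"az": 8,"hand": 5},{"dx": 4.8,"dy": 7.6,"dz": 2,"ax": 0,"ay": 0,"az": 16,"hand": 5},{"dx": 7.2,"dy": 11.4,"dz": 2,"ax": 0,"ay": 0,"az": 24,"hand": 5},{"dx": 9.6,"dy": 15.2,"dz": 2,"ax": 0,"ay": 0,"az": 32,"hand": 5},{"dx": 12,"dy": 19,"dz": 2,"ax": 0,"ay": 0,"az": 40,"hand": 5}]'

```text
clock: 0.6
tcp_pos: [0.3718, -0.3804, 0.2509]
eef_rot: [-2.664, -1.665, -0.0]
contact_force: [-0.6, 0.5, 0.4]
opening: 0.05
grip_force: 0.0
```

Call:
step_arm --series '[{"dx": 2.4,"dy": 3.8,"dz": 0,"ax": 0,"ay": 0,"az": 8,"hand": 5},{"dx": 4.8,"dy": 7.6,"dz": 0,"ax": 0,"ay": 0,"az": 16,"hand": 5},{"dx": 7.2,"dy": 11.4,"dz": 0,"ax": 0,"ay": 0,"az": 24,"hand": 5},{"dx": 9.6,"dy": 15.2,"dz": 0,"ax": 0,"ay": 0,"az": 27.5,"hand": 5},{"dx": 12,"dy": 19,"dz": 0,"ax": 0,"ay": 0,"az": 27.5,"hand": 5}]'

```text
clock: 1.1
tcp_pos: [0.4917, -0.1904, 0.2509]
eef_rot: [-2.196, -2.246, 0.0]
contact_force: [0.7, -1.2, 0.5]
opening: 0.0496
grip_force: 0.0
```

Call:
step_arm --series '[{"dx": 2.4,"dy": 3.9,"dz": 0,"ax": 0,"ay": 0,"az": 0,"hand": 5},{"dx": 4.8,"dy": 7.8,"dz": -2,"ax": 0,"ay": 0,"az": 0,"hand": 5},{"dx": 7.1,"dy": 11.7,"dz": -5,"ax": 0,"ay": 0,"az": 0,"hand": 5},{"dx": 7.1,"dy": 11.7,"dz": -9,"ax": 0,"ay": 0,"az": 0,"hand": 5},{"dx": 7.1,"dy": 11.7,"dz": -13,"ax": 0,"ay": 0,"az": 0,"hand": 5}]'

```text
clock: 1.6
tcp_pos: [0.563, -0.0733, 0.12]
eef_rot: [2.194, 2.248, 0.001]
contact_force: [-1.0, -0.4, 0.0]
opening: 0.0502
grip_force: 0.0
```

```bash
python3 - <<'E'
from h import *
s=arm.read_state();print(s['tcp_pos'],s['contact_force'])
shot('wrist','w1.png')
E
```

```text
[ 0.56301737 -0.07334837  0.11999767] [-0.95813733 -0.36822276  0.03655424]
```

View pics/w1.png

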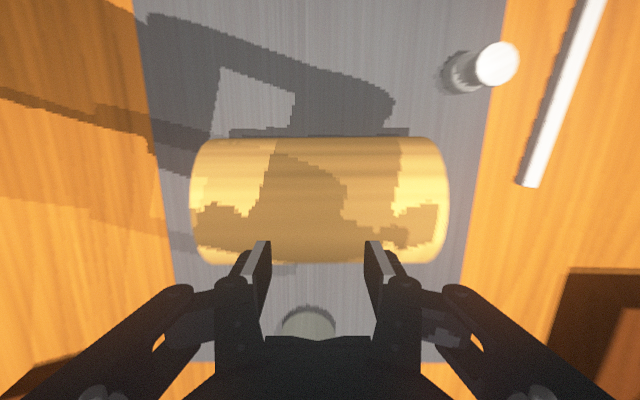

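The wrist view shows both fingertips (260,255) and (375,255) over the rear of the roller's crown, with the roller spanning x 190–450 px and square to the tool. I'll move slightly nearer the crown and descend until contact.

Call:
step_arm --series '[{"dx": 0,"dy": 0.5,"dz": -0.8,"ax": 0,"ay": 0,"az": 0,"hand": 5},{"dx": 0,"dy": 0.5,"dz": -1.2,"ax": 0,"ay": 0,"az": 0,"hand": 5}]'

```text
clock: 1.85
tcp_pos: [0.5626, -0.07, 0.1097]
eef_rot: [2.198, 2.245, 0.001]
contact_force: [-0.2, 0.2, -0.3]
opening: 0.0505
grip_force: 0.0
```

Call:
step_arm --series '[{"dx": 0,"dy": 0,"dz": -0.3,"ax": 0,"ay": 0,"az": 0,"hand": 5}]'

```text
clock: 1.95
tcp_pos: [0.564, -0.0709, 0.1084]
eef_rot: [2.196, 2.242, 0.003]
contact_force: [0.6, -1.1, 0.5]
opening: 0.0501
grip_force: 0.0
```

Call:
step_arm --series '[{"dx": 0,"dy": 0,"dz": -0.1,"ax": 0,"ay": 0,"az": 0,"hand": 5},{"dx": 0,"dy": 0,"dz": -0.1,"ax": 0,"ay": 0,"az": 0,"hand": 5}]'

```text
clock: 2.15
tcp_pos: [0.5634, -0.0708, 0.1069]
eef_rot: [2.197, 2.242, 0.002]
contact_force: [0.4, 0.4, 0.0]
opening: 0.0498
grip_force: 0.3
```

Call:
step_arm --series '[{"dx": 0,"dy": 0,"dz": -0.1,"ax": 0,"ay": 0,"az": 0,"hand": 5},{"dx": 0,"dy": 0,"dz": -0.1,"ax": 0,"ay": 0,"az": 0,"hand": 5}]'

```text
clock: 2.35
tcp_pos: [0.5636, -0.071, 0.1067]
eef_rot: [2.196, 2.243, 0.002]
contact_force: [-1.6, -1.2, 6.1]
opening: 0.0502
grip_force: 3.0
```

Contact is made at about 6 N with the TCP at 0.1067, so the grasp point is at 0.125. First stroke now.

Call:
step_arm --series '[{"dx": 0,"dy": 0.8,"dz": 0,"ax": 0,"ay": 0,"az": 0,"hand": 5},{"dx": 0,"dy": 2.3,"dz": 0,"ax": 0,"ay": 0,"az": 0,"hand": 5},{"dx": 0,"dy": 4,"dz": 0,"ax": 0,"ay": 0,"az": 0,"hand": 5},{"dx": 0,"dy": 5.5,"dz": 0,"ax": 0,"ay": 0,"az": 0,"hand": 5},{"dx": 0,"dy": 6.2,"dz": 0,"ax": 0,"ay": 0,"az": 0,"hand": 5}]'

```text
clock: 2.85
tcp_pos: [0.5626, -0.0073, 0.1052]
eef_rot: [2.197, 2.245, 0.001]
contact_force: [-1.2, -0.5, 1.4]
opening: 0.05
grip_force: 0.6
```

Call:
step_arm --series '[{"dx": 0,"dy": 0,"dz": 0,"ax": 0,"ay": 0,"az": 0,"hand": 5},{"dx": 0,"dy": 0,"dz": 0,"ax": 0,"ay": 0,"az": 0,"hand": 5}]'

```text
clock: 3.05
tcp_pos: [0.5628, -0.0085, 0.1052]
eef_rot: [2.197, 2.245, 0.0]
contact_force: [-1.9, 0.4, 6.5]
opening: 0.0497
grip_force: 2.9
```

```bash
cat >> h.py <<'E'
from scipy.optimize import least_squares
def roller(x0=.5,x1=.62):
    P=cloud(arm.camera('top')).reshape(-1,3)
    s0=None
    r=P[(P[:,0]>.47)&(P[:,0]<.65)&(P[:,1]>-.12)&(P[:,1]<.17)&(P[:,2]>.075)&(P[:,2]<.114)]
    y0=np.median(r[:,1])
    for _ in range(3):
        k=r[abs(r[:,1]-y0)<.045]
        s=least_squares(lambda q:.0645+np.sqrt(np.clip(.045**2-(k[:,1]-q[0]-q[1]*(k[:,0]-.56))**2,0,None))-k[:,2],[y0,0.02],loss='soft_l1',f_scale=.002)
        y0=s.x[0]
    k=r[abs(r[:,1]-y0)<.03]
    print('roller y %.4f slope %.3f  x %.3f..%.3f n %d'%(s.x[0],s.x[1],k[:,0].min(),k[:,0].max(),len(k)))
E
python3 - <<'E'
from h import *
roller(); s=arm.read_state();print(s['tcp_pos'],s['contact_force']); shot('scene','s2.png')
E
```

```text
roller y -0.0238 slope 0.022  x 0.488..0.633 n 107
[ 0.5627885  -0.00874481  0.10520055] [-2.52842765  0.03917408  6.07911392]
```

View pics/s2.png

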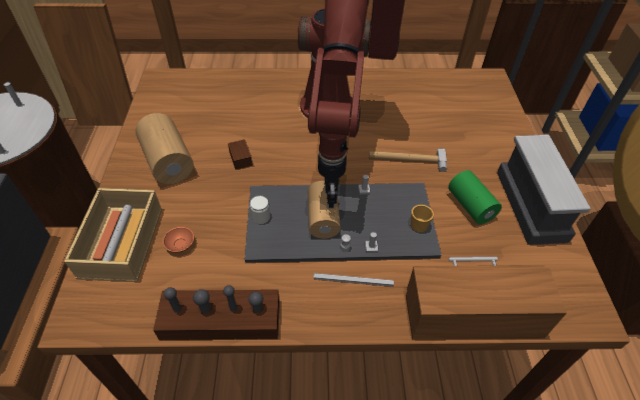

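The scene view shows the fingertips (330,190) on top of the roller (323,208), which rolled 32 mm as expected. Next I'll lift, step back and set down again for the second stroke.

Call:
step_arm --series '[{"dx": 0,"dy": 0,"dz": 1.2,"ax": 0,"ay": 0,"az": 0,"hand": 5},{"dx": 0,"dy": -3.3,"dz": 1.2,"ax": 0,"ay": 0,"az": 0,"hand": 5},{"dx": 0,"dy": -3.3,"dz": 0.5,"ax": 0,"ay": 0,"az": 0,"hand": 5},{"dx": 0,"dy": -3.3,"dz": 0,"ax": 0,"ay": 0,"az": 0,"hand": 5},{"dx": 0,"dy": -3.3,"dz": 0,"ax": 0,"ay": 0,"az": 0,"hand": 5}]'

```text
clock: 3.65
tcp_pos: [0.5631, -0.0421, 0.1062]
eef_rot: [2.198, 2.243, -0.0]
contact_force: [-3.8, -1.0, 10.1]
opening: 0.0497
grip_force: 4.9
```

```bash
python3 - <<'E'
from h import *
roller(); s=arm.read_state();print(s['tcp_pos'],s['contact_force'])
E
```

```text
roller y -0.0235 slope 0.040  x 0.496..0.571 n 191
[ 0.56309519 -0.04178191  0.10615692] [-2.81707575 -0.45173638 10.20547537]
```

Call:
step_arm --series '[{"dx": 0,"dy": 1,"dz": 0,"ax": 0,"ay": 0,"az": 0,"hand": 5},{"dx": 0,"dy": 2.9,"dz": 0,"ax": 0,"ay": 0,"az": 0,"hand": 5},{"dx": 0,"dy": 4.9,"dz": 0,"ax": 0,"ay": 0,"az": 0,"hand": 5},{"dx": 0,"dy": 6.5,"dz": 0,"ax": 0,"ay": 0,"az": 0,"hand": 5},{"dx": 0,"dy": 7.2,"dz": 0,"ax": 0,"ay": 0,"az": 0,"hand": 5}]'

```text
clock: 4.2
tcp_pos: [0.5615, 0.0326, 0.1044]
eef_rot: [-2.195, -2.245, 0.001]
contact_force: [-2.4, 0.4, 2.8]
opening: 0.05
grip_force: 1.2
```

Call:
step_arm --series '[{"dx": 0,"dy": 0,"dz": 0,"ax": 0,"ay": 0,"az": 0,"hand": 5},{"dx": 0,"dy": 0,"dz": 0,"ax": 0,"ay": 0,"az": 0,"hand": 5}]'

```text
clock: 4.4
tcp_pos: [0.5618, 0.0309, 0.1044]
eef_rot: [-2.196, -2.245, 0.002]
contact_force: [-3.5, 0.5, 5.5]
opening: 0.0498
grip_force: 3.1
```

Call:
step_arm --series '[{"dx": 0,"dy": 0,"dz": 1.2,"ax": 0,"ay": 0,"az": 0,"hand": 5},{"dx": 0,"dy": -3.6,"dz": 1.2,"ax": 0,"ay": 0,"az": 0,"hand": 5},{"dx": 0,"dy": -3.6,"dz": 0.5,"ax": 0,"ay": 0,"az": 0,"hand": 5},{"dx": 0,"dy": -3.6,"dz": 0,"ax": 0,"ay": 0,"az": 0,"hand": 5},{"dx": 0,"dy": -3.6,"dz": 0,"ax": 0,"ay": 0,"az": 0,"hand": 5}]'

```text
clock: 4.9
tcp_pos: [0.5632, -0.0061, 0.106]
eef_rot: [2.198, 2.243, -0.0]
contact_force: [-2.6, 0.1, 9.4]
opening: 0.0496
grip_force: 4.6
```

```bash
python3 - <<'E'
from h import *
roller(); s=arm.read_state();print(s['tcp_pos'],s['contact_force'])
E
```

```text
roller y 0.0138 slope 0.045  x 0.499..0.565 n 166
[ 0.56315496 -0.00579808  0.10600211] [-2.13579615 -0.40140443  9.09196796]
```

Call:
step_arm --series '[{"dx": 0,"dy": 1,"dz": 0,"ax": 0,"ay": 0,"az": 0,"hand": 5},{"dx": 0,"dy": 2.9,"dz": 0,"ax": 0,"ay": 0,"az": 0,"hand": 5},{"dx": 0,"dy": 4.9,"dz": 0,"ax": 0,"ay": 0,"az": 0,"hand": 5},{"dx": 0,"dy": 6.5,"dz": 0,"ax": 0,"ay": 0,"az": 0,"hand": 5},{"dx": 0,"dy": 7.3,"dz": 0,"ax": 0,"ay": 0,"az": 0,"hand": 5}]'

```text
clock: 5.45
tcp_pos: [0.5616, 0.0695, 0.1045]
eef_rot: [-2.196, -2.245, 0.001]
contact_force: [-1.6, 0.4, 2.4]
opening: 0.0503
grip_force: 1.1
```

Call:
step_arm --series '[{"dx": 0,"dy": 0,"dz": 0,"ax": 0,"ay": 0,"az": 0,"hand": 5},{"dx": 0,"dy": 0,"dz": 0,"ax": 0,"ay": 0,"az": 0,"hand": 5}]'

```text
clock: 5.65
tcp_pos: [0.5619, 0.068, 0.1045]
eef_rot: [-2.196, -2.245, 0.002]
contact_force: [-2.3, 1.5, 7.4]
opening: 0.0501
grip_force: 3.3
```

Call:
step_arm --series '[{"dx": 0,"dy": 0,"dz": 1.2,"ax": 0,"ay": 0,"az": 0,"hand": 5},{"dx": 0,"dy": -3.6,"dz": 1.2,"ax": 0,"ay": 0,"az": 0,"hand": 5},{"dx": 0,"dy": -3.6,"dz": 0.5,"ax": 0,"ay": 0,"az": 0,"hand": 5},{"dx": 0,"dy": -3.6,"dz": 0,"ax": 0,"ay": 0,"az": 0,"hand": 5},{"dx": 0,"dy": -3.6,"dz": 0,"ax": 0,"ay": 0,"az": 0,"hand": 5}]'

```text
clock: 6.15
tcp_pos: [0.5632, 0.031, 0.106]
eef_rot: [2.198, 2.243, -0.0]
contact_force: [-2.2, -2.3, 9.3]
opening: 0.0503
grip_force: 4.7
```

```bash
python3 - <<'E'
from h import *
roller(); s=arm.read_state();print(s['tcp_pos'],s['contact_force'])
E
```

```text
roller y 0.0507 slope 0.034  x 0.500..0.559 n 160
[0.56315476 0.03131023 0.10597696] [-2.77286485 -0.9794849   9.11765797]
```

Call:
step_arm --series '[{"dx": 0,"dy": 1,"dz": 0,"ax": 0,"ay": 0,"az": 0,"hand": 5},{"dx": 0,"dy": 2.9,"dz": 0,"ax": 0,"ay": 0,"az": 0,"hand": 5},{"dx": 0,"dy": 4.9,"dz": 0,"ax": 0,"ay": 0,"az": 0,"hand": 5},{"dx": 0,"dy": 6.5,"dz": 0,"ax": 0,"ay": 0,"az": 0,"hand": 5},{"dx": 0,"dy": 7.3,"dz": 0,"ax": 0,"ay": 0,"az": 0,"hand": 5}]'

```text
clock: 6.7
tcp_pos: [0.5616, 0.1066, 0.1045]
eef_rot: [-2.195, -2.245, 0.001]
contact_force: [-2.5, -0.2, 2.6]
opening: 0.0503
grip_force: 1.3
```

Call:
step_arm --series '[{"dx": 0,"dy": 0,"dz": 0,"ax": 0,"ay": 0,"az": 0,"hand": 5},{"dx": 0,"dy": 0,"dz": 0,"ax": 0,"ay": 0,"az": 0,"hand": 5}]'

```text
clock: 6.9
tcp_pos: [0.5618, 0.1051, 0.1045]
eef_rot: [-2.196, -2.245, 0.002]
contact_force: [-3.7, 1.1, 6.6]
opening: 0.0498
grip_force: 3.5
```

Call:
step_arm --series '[{"dx": 0,"dy": 0,"dz": 1.2,"ax": 0,"ay": 0,"az": 0,"hand": 5},{"dx": 0,"dy": -3.2,"dz": 1.2,"ax": 0,"ay": 0,"az": 0,"hand": 5},{"dx": 0,"dy": -3.2,"dz": 0.5,"ax": 0,"ay": 0,"az": 0,"hand": 5},{"dx": 0,"dy": -3.2,"dz": 0,"ax": 0,"ay": 0,"az": 0,"hand": 5},{"dx": 0,"dy": -3.2,"dz": 0,"ax": 0,"ay": 0,"az": 0,"hand": 5}]'

```text
clock: 7.4
tcp_pos: [0.5633, 0.0723, 0.1065]
eef_rot: [2.198, 2.243, 0.0]
contact_force: [-3.9, -0.8, 11.8]
opening: 0.0499
grip_force: 6.0
```

```bash
python3 - <<'E'
from h import *
roller(); s=arm.read_state();print(s['tcp_pos'],s['contact_force']); shot('top','t3.png')
E
```

```text
roller y 0.0875 slope 0.031  x 0.503..0.550 n 97
[0.56324663 0.07252586 0.10651201] [-4.02508538 -1.08552929 11.59856235]
```

View pics/t3.png

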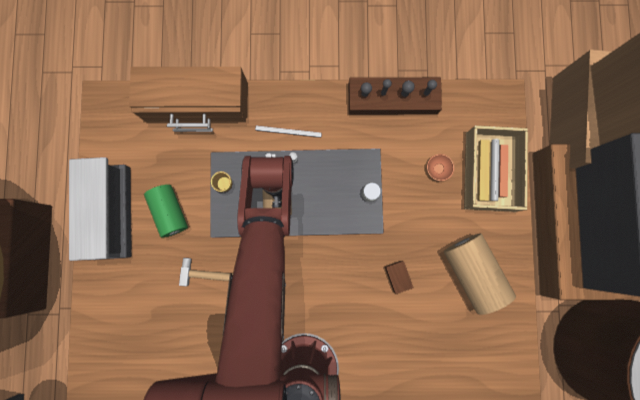

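The arm hides most of the roller at (270,195), but the visible part puts it at y = 0.0875, which agrees with dead reckoning. It needs about 21 mm more, so I'll make a gentle final stroke of 42 mm and hold.

Call:
step_arm --series '[{"dx": 0,"dy": 0.8,"dz": 0,"ax": 0,"ay": 0,"az": 0,"hand": 5},{"dx": 0,"dy": 2,"dz": 0,"ax": 0,"ay": 0,"az": 0,"hand": 5},{"dx": 0,"dy": 3.2,"dz": 0,"ax": 0,"ay": 0,"az": 0,"hand": 5},{"dx": 0,"dy": 3.9,"dz": 0,"ax": 0,"ay": 0,"az": 0,"hand": 5},{"dx": 0,"dy": 4.2,"dz": 0,"ax": 0,"ay": 0,"az": 0,"hand": 5}]'

```text
clock: 8.0
tcp_pos: [0.5619, 0.1161, 0.1065]
eef_rot: [-2.196, -2.244, 0.001]
contact_force: [-7.1, 1.2, 13.8]
opening: 0.0502
grip_force: 7.0
```

Call:
step_arm --series '[{"dx": 0,"dy": 0,"dz": 0,"ax": 0,"ay": 0,"az": 0,"hand": 5},{"dx": 0,"dy": 0,"dz": 0,"ax": 0,"ay": 0,"az": 0,"hand": 5},{"dx": 0,"dy": 0,"dz": 0,"ax": 0,"ay": 0,"az": 0,"hand": 5},{"dx": 0,"dy": 0,"dz": 0,"ax": 0,"ay": 0,"az": 0,"hand": 5}]'

```text
clock: 8.4
tcp_pos: [0.5619, 0.1156, 0.1066]
eef_rot: [-2.197, -2.243, 0.001]
contact_force: [-6.6, 0.2, 14.7]
opening: 0.0502
grip_force: 7.2
```

Call:
step_arm --series '[{"dx": 0,"dy": 0,"dz": 1,"ax": 0,"ay": 0,"az": 0,"hand": 5},{"dx": 0,"dy": 0,"dz": 4,"ax": 0,"ay": 0,"az": 0,"hand": 5},{"dx": 0,"dy": -4,"dz": 7,"ax": 0,"ay": 0,"az": 0,"hand": 5},{"dx": 0,"dy": -9,"dz": 7,"ax": 0,"ay": 0,"az": 0,"hand": 5},{"dx": 0,"dy": -14,"dz": 7,"ax": 0,"ay": 0,"az": 0,"hand": 5}]'

```text
clock: 8.9
tcp_pos: [0.5635, -0.0261, 0.1759]
eef_rot: [2.193, 2.245, 0.004]
contact_force: [0.8, -0.1, -1.0]
opening: 0.0498
grip_force: 0.0
```

```bash
python3 - <<'E'
from h import *
roller(); roller(); c=shot('top');s=c['color'][140:245,200:390,::-1]; cv2.imwrite('pics/t4.png',cv2.resize(s,None,fx=4,fy=4))
E
```

```text
roller y 0.1094 slope 0.037  x 0.482..0.633 n 757
roller y 0.1094 slope 0.040  x 0.481..0.632 n 834
```

View pics/t4.png

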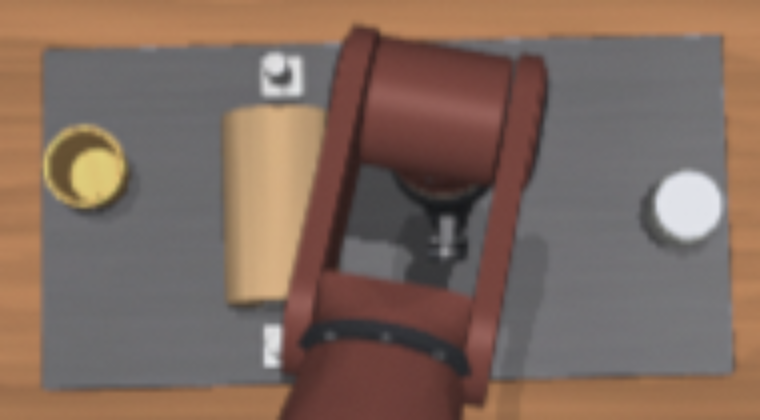

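The crop shows the roller (275,205) between the pin feet (282,75) and (275,345). Two readings put it at rest at y = 0.109, against about 0.1085 for the pin line. The axis is off by about 1.5°, x is 0.557, and the arm is clear.

```bash
python3 -c "
from rig import arm
print(arm.sign_off())"
```

```text
the job is handed in; nothing more can be done
None
```

I rolled the roller between the pins and handed the job in; my last look had it at rest, about 1 mm off the pin line, 2 mm off half-way and about 1.5° off in angle, but the hand-in returned no verdict.

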